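# Rake clutch friction pads out over a drying tray

### The arm

A 6-joint arm with a two-finger parallel gripper is mounted at the origin on the work surface. World frame = base frame: x ahead of the robot, y to its left, z up, the work surface at z = 0. Lengths are in mm, angles in rad, forces in N, time in s.
With the tool pointing down it reaches from about 350 to 775 mm from the base axis. Payload 7.3 kg.
Tool frame: the origin (TCP) lies on the centre line of the jaws, within the pads' length; the fingertips stand 22 mm ahead of it and the grasp point (between the pads) lies 3 mm ahead of it; z points along the fingers, y is the direction in which the jaws open and shut (so a half turn about z gives the same grasp; the last joint's range is limited). The gripper opens to 92 mm and grips with 3 to 60 N. Pads are 19 mm wide; open, the fingers measure 130 mm over their backs; the gripper's body (75 mm by 190 mm) begins 47 mm behind the grasp point.
Start: joints at [1.183, 0.342, 1.524, -0, 1.275, -0.146], TCP at [125.695, 509.749, 248.741] pointing down, gripper open.
Joint ranges: [-2.53, 2.53], [-0.77, 2.02], [0.04, 2.7], [-1, 4.14], [0.28, 2.66], [-3.11, 3.11]. Speed limits (rad/s): [2.57, 2.57, 3.14, 3.14, 3.14, 3.14].

### API

Orientations are given as [roll, pitch, yaw] about the fixed x, y, z axes, in that order (R = Rz(yaw) Ry(pitch) Rx(roll)).
In Python, from plant import get_obs, capture, bot, spot_in gives the robot as it stands.
- The arm moves only by the shell command python3 -m handwheel 'ROWS' [OPENING]. ROWS is JSON, a list of rows, each a list of 2 entries, a list of its own where there are three numbers: the shift along the world's x, y, z in mm, then the turn, a rotation vector about the world's x, y, z in rad. In form: [[[x, y, z], [wx, wy, wz]], ...]. A call has 1 to 12 rows; each row shifts and turns the commanded pose from where the row before left it; what a row does not reach is not made up. A row lasts 1/8 s, in which the tool goes at most 62.5 mm and 10.7 degrees, less where a joint would pass 70% of its speed; a pose out of reach is approached as far as the arm can. A call is refused whole if a number of a shift passes 62.5 or a number of a turn 0.188, either way. A call with a gripper value outside its range is refused whole. OPENING is the closure, from 0 (fully open) to 1 (shut), set as the call begins (- or left out, the last holds). The fingers move at their own pace and stop on an object; the grip force is fixed at half the most. Time passes only in rows, so rows that do not move let the fingers close. It gives the time, the measured TCP pose, the force and the opening at its end, in the units of the state.
- get_obs(): the state, without advancing time (a new reading comes with each control period).
- capture(name): name is "scene" or "top" or "wrist"; returns a dict with "img" (420x560x3 uint8, red, green, blue), "fx", "fy", "cx", "cy" (pixels), "k1" (the pictures are not rectified: a ray, as slopes to the right and down, at radius r is drawn at 1 + k1 r^2 times it, then the intrinsics apply), "cam_to_world" (4x4, takes a point from camera to world coordinates). Camera axes: x right, y up, looking along -z (the intrinsics and any distortion apply to the point x, -y, -z); pixel columns grow to the right and rows downward; lengths in mm; the calibration is good to about 2 mm. A picture is of the moment at which its call begins. There is no depth.
- bot.close_job(): hands the job in, once; it reports no verdict.
Trained networks look in the newest picture that a camera, given by its name, has taken for a name from the list of things; names that differ only in an ending like _2 or _b are one class to them, and where a whole thing is asked for, a point or a joint stands for the part that bears it (a point fixed in the world has none). Each returns a list of dicts, best first, with "score" (0 to 1); they miss things now and then, are a little off and sometimes report something else, mostly with a low value. They report only what shows in the picture. A call takes as long as a camera call. They do not tell look-alikes from the thing itself.
- spot_in(thing, camera): "xyz" ([x, y, z] in mm, in the coordinates of the camera as it stood for that picture, good to about 4 mm: the middle of the surface that is visible of it).
The state is a dict: "time": time; "joint_positions": joint angles; "dq": joint speeds; "tau": joint torques, N m; "tool_pos": TCP position; "tcp_rot": TCP orientation; "contact_force": force on the tool from outside, world axes, zero at the start; "moment": the same for the moment, N m; "grip_width": finger opening in mm.
Only numpy, scipy, OpenCV 4.12 (cv2) and the standard library are available. Lean on these libraries where they do the work, as an engineer would, in place of code of your own. Each camera call takes 0.05 s, during which the arm holds its last target. There are 200 camera calls.

### The job

Nine freshly washed clutch friction pads lie heaped two deep at one end of the drying tray. Take the rake and rake them out over the whole length of the tray into an even single layer, about as many in each third of the tray and none lying or leaning on another: start by drawing the front row down to the drain end with the tines kept lightly on the bed all the way, and neither lean on the thin sheet nor squeeze the brittle pads. Move the pads only with the rake, leave the things around alone, and put the rake back on its rest.

Things in the scene. Friction and masses are not known exactly. Their poses are not given: they have to be found in the camera images.
- tray: Drying tray, open, dark steel, fixed on the bench: inside 280 x 150 mm, walls 4 mm thick, rim 46 mm above the bench. Origin: centre of its underside. x runs along its length: the pads are heaped towards the +x end; the -x end, with a short spout, is the drain end. z up. Its floor is the bed (see fold).
- fold (a point): Middle of the fold across the tray's bed, above the tray's origin. The bed is thin slotted steel sheet: level, 24 mm above the bench, from the +x end wall to here; from here a hinged drain flap falls evenly to the drain end, where it is 1 to 16 mm lower: set anew each time, not measured, to be felt with the tines. It stays put under a light touch but bends under more than 12 N.
- rake: Bench rake, 0.26 kg. Origin: in the plane of the tine tips, below the middle of the grip; x from handle to head, z up. Black handle 24 mm wide, 26 mm high, x = -69 to 41 mm, axis 85 mm above the tips; bent steel neck. It lies level, head away from the robot, tips on the bench, handle on a wooden rest.
- rake_grip (a point): Middle of the grip, on the handle's axis, near the balance point; the fingers close across y (24 mm wide). The rest's post stands 37 to 53 mm behind it.
- rake_tines (a point): Tip of the middle tine, 80 mm ahead of the grip (rake x) and 85 mm below it. Seven round steel tines, 6 mm thick, 18 mm apart across y, the outermost at +-54 mm, reach 27 mm below the head bar (120 mm wide, 10 mm thick).
- rest_home (a point): Where the middle of the grip lies with the rake on its rest: 45 mm ahead (x) of the saddle, 85 mm above the bench. x: where the rake's head points there. The wooden rest is fixed: post 16 mm thick, saddle 72 mm above the bench, 32 mm wide between two cheeks 12 mm high; the tine tips stand on the bench.
- tin: Steel can, 72 mm across, 85 mm high, on the other side of the tray from the rake; a bystander. Origin: centre of its underside.
- driver: Screwdriver with a black handle lying beyond the tray; a bystander.
- bottle: Clear bottle with a white cap, 62 mm across, 170 mm high, standing at the far right; a bystander.
- pad0: Sintered clutch friction pad, one of nine alike: brown trapezoid, 36 mm long (x), 38 mm wide at its -x end, 30 mm at its +x end (y), 12 mm thick (z), about 60 g; chips under more than 20 N. Origin: its centre. At the start three lie in a row across the tray near the +x end wall, three on top of these, three in a row a finger's width further towards the drain.
- pad1: Sintered clutch friction pad, one of nine alike: brown trapezoid, 36 mm long (x), 38 mm wide at its -x end, 30 mm at its +x end (y), 12 mm thick (z), about 60 g; chips under more than 20 N. Origin: its centre. At the start three lie in a row across the tray near the +x end wall, three on top of these, three in a row a finger's width further towards the drain.
- pad2: Sintered clutch friction pad, one of nine alike: brown trapezoid, 36 mm long (x), 38 mm wide at its -x end, 30 mm at its +x end (y), 12 mm thick (z), about 60 g; chips under more than 20 N. Origin: its centre. At the start three lie in a row across the tray near the +x end wall, three on top of these, three in a row a finger's width further towards the drain.
- pad3: Sintered clutch friction pad, one of nine alike: brown trapezoid, 36 mm long (x), 38 mm wide at its -x end, 30 mm at its +x end (y), 12 mm thick (z), about 60 g; chips under more than 20 N. Origin: its centre. At the start three lie in a row across the tray near the +x end wall, three on top of these, three in a row a finger's width further towards the drain.
- pad4: Sintered clutch friction pad, one of nine alike: brown trapezoid, 36 mm long (x), 38 mm wide at its -x end, 30 mm at its +x end (y), 12 mm thick (z), about 60 g; chips under more than 20 N. Origin: its centre. At the start three lie in a row across the tray near the +x end wall, three on top of these, three in a row a finger's width further towards the drain.
- pad5: Sintered clutch friction pad, one of nine alike: brown trapezoid, 36 mm long (x), 38 mm wide at its -x end, 30 mm at its +x end (y), 12 mm thick (z), about 60 g; chips under more than 20 N. Origin: its centre. At the start three lie in a row across the tray near the +x end wall, three on top of these, three in a row a finger's width further towards the drain.
- pad6: Sintered clutch friction pad, one of nine alike: brown trapezoid, 36 mm long (x), 38 mm wide at its -x end, 30 mm at its +x end (y), 12 mm thick (z), about 60 g; chips under more than 20 N. Origin: its centre. At the start three lie in a row across the tray near the +x end wall, three on top of these, three in a row a finger's width further towards the drain.
- pad7: Sintered clutch friction pad, one of nine alike: brown trapezoid, 36 mm long (x), 38 mm wide at its -x end, 30 mm at its +x end (y), 12 mm thick (z), about 60 g; chips under more than 20 N. Origin: its centre. At the start three lie in a row across the tray near the +x end wall, three on top of these, three in a row a finger's width further towards the drain.
- pad8: Sintered clutch friction pad, one of nine alike: brown trapezoid, 36 mm long (x), 38 mm wide at its -x end, 30 mm at its +x end (y), 12 mm thick (z), about 60 g; chips under more than 20 N. Origin: its centre. At the start three lie in a row across the tray near the +x end wall, three on top of these, three in a row a finger's width further towards the drain.
Mind the look-alikes: they are no part of the job. What is shaped like the pad4 but red is not meant.

How it is judged (in metres and radians):
On the way, in this order (a step that is already met when the one before it is completed fails the run):
1. the rake is lifted off its rest (height (world z) of rake above 0.03 m), for 0.1 s.
2. the tines bear lightly on the bed (over 1 N) at the heap (contact force between rake and tray above 1 N and y of rake_tines in the frame of tray between -0.03 and 0.03 m and z of rake_tines in the frame of tray below 0.03 m and x of rake_tines in the frame of tray above 0.01 m), for 0.2 s.
3. having been drawn towards the drain, the tines still bear on the drain flap (over 1 N) in the drain third (contact force between rake and tray above 1 N and y of rake_tines in the frame of tray between -0.03 and 0.03 m and z of rake_tines in the frame of tray below 0.03 m and x of rake_tines in the frame of tray below -0.06 m), for 0.3 s.
At the end, for the whole second after the job is handed in: All pads at rest in the tray, flat on the bed (level to 0.17 rad, either face up, centres 25 mm or more apart and under 35 mm high), at least two in each third of its inside length; the rake at rest on its rest, grip within 30 mm of home in plan, tips below 12 mm, level to 0.12 rad (x of pad0 in the frame of tray between -0.14 and 0.14 m and y of pad0 in the frame of tray between -0.075 and 0.075 m and z of each of pad0, pad1, pad2, pad3, pad4, pad5, pad6, pad7, pad8 in the frame of tray below 0.035 m and (angle between pad0's own z axis and vertical below 0.17 rad or angle between pad0's own z axis and vertical above 2.97159 rad) and linear speed of each of pad0, pad1, pad2, pad3, pad4, pad5, pad6, pad7, pad8, rake below 0.01 m/s and x of pad1 in the frame of tray between -0.14 and 0.14 m and y of pad1 in the frame of tray between -0.075 and 0.075 m and (angle between pad1's own z axis and vertical below 0.17 rad or angle between pad1's own z axis and vertical above 2.97159 rad) and x of pad2 in the frame of tray between -0.14 and 0.14 m and y of pad2 in the frame of tray between -0.075 and 0.075 m and (angle between pad2's own z axis and vertical below 0.17 rad or angle between pad2's own z axis and vertical above 2.97159 rad) and x of pad3 in the frame of tray between -0.14 and 0.14 m and y of pad3 in the frame of tray between -0.075 and 0.075 m and (angle between pad3's own z axis and vertical below 0.17 rad or angle between pad3's own z axis and vertical above 2.97159 rad) and x of pad4 in the frame of tray between -0.14 and 0.14 m and y of pad4 in the frame of tray between -0.075 and 0.075 m and (angle between pad4's own z axis and vertical below 0.17 rad or angle between pad4's own z axis and vertical above 2.97159 rad) and x of pad5 in the frame of tray between -0.14 and 0.14 m and y of pad5 in the frame of tray between -0.075 and 0.075 m and (angle between pad5's own z axis and vertical below 0.17 rad or angle between pad5's own z axis and vertical above 2.97159 rad) and x of pad6 in the frame of tray between -0.14 and 0.14 m and y of pad6 in the frame of tray between -0.075 and 0.075 m and (angle between pad6's own z axis and vertical below 0.17 rad or angle between pad6's own z axis and vertical above 2.97159 rad) and x of pad7 in the frame of tray between -0.14 and 0.14 m and y of pad7 in the frame of tray between -0.075 and 0.075 m and (angle between pad7's own z axis and vertical below 0.17 rad or angle between pad7's own z axis and vertical above 2.97159 rad) and x of pad8 in the frame of tray between -0.14 and 0.14 m and y of pad8 in the frame of tray between -0.075 and 0.075 m and (angle between pad8's own z axis and vertical below 0.17 rad or angle between pad8's own z axis and vertical above 2.97159 rad) and horizontal distance between pad0 and pad1 above 0.025 m and horizontal distance between each of pad0, pad1 and pad2 above 0.025 m and horizontal distance between each of pad0, pad1, pad2 and pad3 above 0.025 m and horizontal distance between each of pad0, pad1, pad2, pad3 and pad4 above 0.025 m and horizontal distance between each of pad0, pad1, pad2, pad3, pad4 and pad5 above 0.025 m and horizontal distance between each of pad0, pad1, pad2, pad3, pad4, pad5 and pad6 above 0.025 m and horizontal distance between each of pad0, pad1, pad2, pad3, pad4, pad5, pad6 and pad7 above 0.025 m and horizontal distance between each of pad0, pad1, pad2, pad3, pad4, pad5, pad6, pad7 and pad8 above 0.025 m and ((x of each of pad0, pad1 in the frame of tray above 0.0466667 m or x of each of pad0, pad2 in the frame of tray above 0.0466667 m or x of each of pad0, pad3 in the frame of tray above 0.0466667 m or x of each of pad0, pad4 in the frame of tray above 0.0466667 m or x of each of pad0, pad5 in the frame of tray above 0.0466667 m or x of each of pad0, pad6 in the frame of tray above 0.0466667 m or x of each of pad0, pad7 in the frame of tray above 0.0466667 m or x of each of pad0, pad8 in the frame of tray above 0.0466667 m or x of each of pad1, pad2 in the frame of tray above 0.0466667 m or x of each of pad1, pad3 in the frame of tray above 0.0466667 m or x of each of pad1, pad4 in the frame of tray above 0.0466667 m or x of each of pad1, pad5 in the frame of tray above 0.0466667 m or x of each of pad1, pad6 in the frame of tray above 0.0466667 m or x of each of pad1, pad7 in the frame of tray above 0.0466667 m or x of each of pad1, pad8 in the frame of tray above 0.0466667 m or x of each of pad2, pad3 in the frame of tray above 0.0466667 m or x of each of pad2, pad4 in the frame of tray above 0.0466667 m or x of each of pad2, pad5 in the frame of tray above 0.0466667 m or x of each of pad2, pad6 in the frame of tray above 0.0466667 m or x of each of pad2, pad7 in the frame of tray above 0.0466667 m or x of each of pad2, pad8 in the frame of tray above 0.0466667 m or x of each of pad3, pad4 in the frame of tray above 0.0466667 m or x of each of pad3, pad5 in the frame of tray above 0.0466667 m or x of each of pad3, pad6 in the frame of tray above 0.0466667 m) or (x of each of pad3, pad7 in the frame of tray above 0.0466667 m or x of each of pad3, pad8 in the frame of tray above 0.0466667 m or x of each of pad4, pad5 in the frame of tray above 0.0466667 m or x of each of pad4, pad6 in the frame of tray above 0.0466667 m or x of each of pad4, pad7 in the frame of tray above 0.0466667 m or x of each of pad4, pad8 in the frame of tray above 0.0466667 m or x of each of pad5, pad6 in the frame of tray above 0.0466667 m or x of each of pad5, pad7 in the frame of tray above 0.0466667 m or x of each of pad5, pad8 in the frame of tray above 0.0466667 m or x of each of pad6, pad7 in the frame of tray above 0.0466667 m or x of each of pad6, pad8 in the frame of tray above 0.0466667 m or x of each of pad7, pad8 in the frame of tray above 0.0466667 m)) and (((x of pad0 in the frame of tray between -0.0466667 and 0.0466667 m and x of pad1 in the frame of tray between -0.0466667 and 0.0466667 m) or (x of pad0 in the frame of tray between -0.0466667 and 0.0466667 m and x of pad2 in the frame of tray between -0.0466667 and 0.0466667 m) or (x of pad0 in the frame of tray between -0.0466667 and 0.0466667 m and x of pad3 in the frame of tray between -0.0466667 and 0.0466667 m) or (x of pad0 in the frame of tray between -0.0466667 and 0.0466667 m and x of pad4 in the frame of tray between -0.0466667 and 0.0466667 m) or (x of pad0 in the frame of tray between -0.0466667 and 0.0466667 m and x of pad5 in the frame of tray between -0.0466667 and 0.0466667 m) or (x of pad0 in the frame of tray between -0.0466667 and 0.0466667 m and x of pad6 in the frame of tray between -0.0466667 and 0.0466667 m) or (x of pad0 in the frame of tray between -0.0466667 and 0.0466667 m and x of pad7 in the frame of tray between -0.0466667 and 0.0466667 m) or (x of pad0 in the frame of tray between -0.0466667 and 0.0466667 m and x of pad8 in the frame of tray between -0.0466667 and 0.0466667 m) or (x of pad1 in the frame of tray between -0.0466667 and 0.0466667 m and x of pad2 in the frame of tray between -0.0466667 and 0.0466667 m) or (x of pad1 in the frame of tray between -0.0466667 and 0.0466667 m and x of pad3 in the frame of tray between -0.0466667 and 0.0466667 m) or (x of pad1 in the frame of tray between -0.0466667 and 0.0466667 m and x of pad4 in the frame of tray between -0.0466667 and 0.0466667 m) or (x of pad1 in the frame of tray between -0.0466667 and 0.0466667 m and x of pad5 in the frame of tray between -0.0466667 and 0.0466667 m) or (x of pad1 in the frame of tray between -0.0466667 and 0.0466667 m and x of pad6 in the frame of tray between -0.0466667 and 0.0466667 m) or (x of pad1 in the frame of tray between -0.0466667 and 0.0466667 m and x of pad7 in the frame of tray between -0.0466667 and 0.0466667 m) or (x of pad1 in the frame of tray between -0.0466667 and 0.0466667 m and x of pad8 in the frame of tray between -0.0466667 and 0.0466667 m) or (x of pad2 in the frame of tray between -0.0466667 and 0.0466667 m and x of pad3 in the frame of tray between -0.0466667 and 0.0466667 m) or (x of pad2 in the frame of tray between -0.0466667 and 0.0466667 m and x of pad4 in the frame of tray between -0.0466667 and 0.0466667 m) or (x of pad2 in the frame of tray between -0.0466667 and 0.0466667 m and x of pad5 in the frame of tray between -0.0466667 and 0.0466667 m) or (x of pad2 in the frame of tray between -0.0466667 and 0.0466667 m and x of pad6 in the frame of tray between -0.0466667 and 0.0466667 m) or (x of pad2 in the frame of tray between -0.0466667 and 0.0466667 m and x of pad7 in the frame of tray between -0.0466667 and 0.0466667 m) or (x of pad2 in the frame of tray between -0.0466667 and 0.0466667 m and x of pad8 in the frame of tray between -0.0466667 and 0.0466667 m) or (x of pad3 in the frame of tray between -0.0466667 and 0.0466667 m and x of pad4 in the frame of tray between -0.0466667 and 0.0466667 m) or (x of pad3 in the frame of tray between -0.0466667 and 0.0466667 m and x of pad5 in the frame of tray between -0.0466667 and 0.0466667 m) or (x of pad3 in the frame of tray between -0.0466667 and 0.0466667 m and x of pad6 in the frame of tray between -0.0466667 and 0.0466667 m)) or ((x of pad3 in the frame of tray between -0.0466667 and 0.0466667 m and x of pad7 in the frame of tray between -0.0466667 and 0.0466667 m) or (x of pad3 in the frame of tray between -0.0466667 and 0.0466667 m and x of pad8 in the frame of tray between -0.0466667 and 0.0466667 m) or (x of pad4 in the frame of tray between -0.0466667 and 0.0466667 m and x of pad5 in the frame of tray between -0.0466667 and 0.0466667 m) or (x of pad4 in the frame of tray between -0.0466667 and 0.0466667 m and x of pad6 in the frame of tray between -0.0466667 and 0.0466667 m) or (x of pad4 in the frame of tray between -0.0466667 and 0.0466667 m and x of pad7 in the frame of tray between -0.0466667 and 0.0466667 m) or (x of pad4 in the frame of tray between -0.0466667 and 0.0466667 m and x of pad8 in the frame of tray between -0.0466667 and 0.0466667 m) or (x of pad5 in the frame of tray between -0.0466667 and 0.0466667 m and x of pad6 in the frame of tray between -0.0466667 and 0.0466667 m) or (x of pad5 in the frame of tray between -0.0466667 and 0.0466667 m and x of pad7 in the frame of tray between -0.0466667 and 0.0466667 m) or (x of pad5 in the frame of tray between -0.0466667 and 0.0466667 m and x of pad8 in the frame of tray between -0.0466667 and 0.0466667 m) or (x of pad6 in the frame of tray between -0.0466667 and 0.0466667 m and x of pad7 in the frame of tray between -0.0466667 and 0.0466667 m) or (x of pad6 in the frame of tray between -0.0466667 and 0.0466667 m and x of pad8 in the frame of tray between -0.0466667 and 0.0466667 m) or (x of pad7 in the frame of tray between -0.0466667 and 0.0466667 m and x of pad8 in the frame of tray between -0.0466667 and 0.0466667 m))) and ((x of each of pad0, pad1 in the frame of tray below -0.0466667 m or x of each of pad0, pad2 in the frame of tray below -0.0466667 m or x of each of pad0, pad3 in the frame of tray below -0.0466667 m or x of each of pad0, pad4 in the frame of tray below -0.0466667 m or x of each of pad0, pad5 in the frame of tray below -0.0466667 m or x of each of pad0, pad6 in the frame of tray below -0.0466667 m or x of each of pad0, pad7 in the frame of tray below -0.0466667 m or x of each of pad0, pad8 in the frame of tray below -0.0466667 m or x of each of pad1, pad2 in the frame of tray below -0.0466667 m or x of each of pad1, pad3 in the frame of tray below -0.0466667 m or x of each of pad1, pad4 in the frame of tray below -0.0466667 m or x of each of pad1, pad5 in the frame of tray below -0.0466667 m or x of each of pad1, pad6 in the frame of tray below -0.0466667 m or x of each of pad1, pad7 in the frame of tray below -0.0466667 m or x of each of pad1, pad8 in the frame of tray below -0.0466667 m or x of each of pad2, pad3 in the frame of tray below -0.0466667 m or x of each of pad2, pad4 in the frame of tray below -0.0466667 m or x of each of pad2, pad5 in the frame of tray below -0.0466667 m or x of each of pad2, pad6 in the frame of tray below -0.0466667 m or x of each of pad2, pad7 in the frame of tray below -0.0466667 m or x of each of pad2, pad8 in the frame of tray below -0.0466667 m or x of each of pad3, pad4 in the frame of tray below -0.0466667 m or x of each of pad3, pad5 in the frame of tray below -0.0466667 m or x of each of pad3, pad6 in the frame of tray below -0.0466667 m) or (x of each of pad3, pad7 in the frame of tray below -0.0466667 m or x of each of pad3, pad8 in the frame of tray below -0.0466667 m or x of each of pad4, pad5 in the frame of tray below -0.0466667 m or x of each of pad4, pad6 in the frame of tray below -0.0466667 m or x of each of pad4, pad7 in the frame of tray below -0.0466667 m or x of each of pad4, pad8 in the frame of tray below -0.0466667 m or x of each of pad5, pad6 in the frame of tray below -0.0466667 m or x of each of pad5, pad7 in the frame of tray below -0.0466667 m or x of each of pad5, pad8 in the frame of tray below -0.0466667 m or x of each of pad6, pad7 in the frame of tray below -0.0466667 m or x of each of pad6, pad8 in the frame of tray below -0.0466667 m or x of each of pad7, pad8 in the frame of tray below -0.0466667 m)) and horizontal distance between rake_grip and rest_home below 0.03 m and height (world z) of rake below 0.012 m and angle between rake's own z axis and vertical below 0.12 rad); the robot touches nothing.
It fails at once if the rake is pressed on the tray with more than 12 N (contact force between rake and tray above 12 N).
It fails at once if a pad is pressed by the rake with more than 20 N (contact force between rake and pad0 above 20 N or contact force between rake and pad1 above 20 N or contact force between rake and pad2 above 20 N or contact force between rake and pad3 above 20 N or contact force between rake and pad4 above 20 N or contact force between rake and pad5 above 20 N or contact force between rake and pad6 above 20 N or contact force between rake and pad7 above 20 N or contact force between rake and pad8 above 20 N).
It fails at once if a pad is touched by the robot itself instead of the rake (contact force between any of the fingers, the arm and pad0 above 0.3 N or contact force between any of the fingers, the arm and pad1 above 0.3 N or contact force between any of the fingers, the arm and pad2 above 0.3 N or contact force between any of the fingers, the arm and pad3 above 0.3 N or contact force between any of the fingers, the arm and pad4 above 0.3 N or contact force between any of the fingers, the arm and pad5 above 0.3 N or contact force between any of the fingers, the arm and pad6 above 0.3 N or contact force between any of the fingers, the arm and pad7 above 0.3 N or contact force between any of the fingers, the arm and pad8 above 0.3 N).
It fails at once if the can, the screwdriver or the bottle is moved more than 20 mm (distance of any of tin, driver, bottle from where it was at the start of the episode above 0.02 m).
It also fails if it takes over 72 s, if anything falls off the work surface, if the arm or the gripper's body presses on something with over 40 N, if the wrist force passes 120 N, or if a joint passes its speed limit or range.

## Working session

There is one attempt and no reset: what is moved stays moved. The work goes in short steps, Python scripts to look and compute and a shell command to move; the robot and the scene stay as the last step left them, time stands still between calls to the robot, and variables do not carry over. Pictures are saved under pics/ and viewed, about 8 in all and at most 12, crops included, and the job is handed in when it is done.

```bash
ls; mkdir -p pics
cat > h.py <<'E'
import numpy as np, cv2
from plant import get_obs, capture, bot, spot_in
def K(c): return np.array([[c['fx'],0,c['cx']],[0,c['fy'],c['cy']],[0,0,1.]]), np.array([c['k1'],0,0,0,0.])
def p2w(c,uv,z):
    k,d=K(c); n=cv2.undistortPoints(np.array(uv,float).reshape(-1,1,2),k,d).reshape(-1,2)
    T=np.array(c['cam_to_world']); o=T[:3,3]
    r=np.c_[n[:,0],-n[:,1],-np.ones(len(n))]@T[:3,:3].T
    return o+r*((z-o[2])/r[:,2])[:,None]
def w2p(c,P):
    k,d=K(c);T=np.array(c['cam_to_world']);q=(np.atleast_2d(np.array(P,float))-T[:3,3])@T[:3,:3]
    return cv2.projectPoints((q*[1,-1,-1]).reshape(-1,1,3),np.zeros(3),np.zeros(3),k,d)[0].reshape(-1,2)
def w(c,xyz): T=np.array(c['cam_to_world']); return T[:3,:3]@np.array(xyz)+T[:3,3]
def save(n,img,s=1): cv2.imwrite('pics/'+n,cv2.resize(img[:,:,::-1],None,fx=s,fy=s,interpolation=cv2.INTER_CUBIC))
E
python3 - <<'E'
from h import *
np.set_printoptions(precision=1,suppress=True)
o=get_obs();print(o)
for cam in ['top','scene']:
    c=capture(cam); save(cam+'0.png',c['img'],1.4); print(cam,np.array(c['cam_to_world'])[:3,3],c['fx'],c['k1'])
    for t in ['tray','fold','rake','rake_grip','rake_tines','rest_home','tin','bottle','driver','pad4']:
        print(t,[(round(d['score'],2),w(c,d['xyz'])) for d in spot_in(t,cam)][:10])
E
```

```text
pics
{'time': 0.0, 'joint_positions': array([ 1.2,  0.3,  1.5,  0. ,  1.3, -0.1]), 'dq': array([-0.,  0.,  0., -0., -0.,  0.]), 'tau': array([ -0. , -43.1, -24.4,   0.1,   0.1,  -0. ]), 'tool_pos': array([125.5, 509.4, 248.1]), 'tcp_rot': array([-3.1, -0. ,  2.9]), 'contact_force': array([-0.5,  0.1,  0.6]), 'moment': array([ 0.,  0., -0.]), 'grip_width': 91.64475167033326}
top [ 481.6   11.8 1016.8] 437.5836359435147 -0.020804761423365382
tray [(0.71, array([540. , -71.9,  25.3])), (0.33, array([584.8, -23.6,  34.7]))]
fold [(0.6, array([539.3, -70.1,  23.9]))]
rake [(0.89, array([523.3, 346. ,  97.3]))]
rake_grip [(0.81, array([519.1, 344.8,  98.7]))]
rake_tines [(0.69, array([453.7, 332.9,  11.7])), (0.62, array([522.1, 343.7,  90. ]))]
rest_home [(0.75, array([451.9, 332. ,  11.1]))]
tin [(0.84, array([ 465.8, -332.5,   87. ]))]
bottle [(0.91, array([ 738.2, -252.7,  113. ]))]
driver [(0.57, array([ 762.1, -108.7,   25.6]))]
pad4 [(0.78, array([494.7,  45.2,  48.4])), (0.66, array([596.5, 184.7,  12.7])), (0.63, array([543.9, -22.5,  38. ])), (0.62, array([382.3, -65.9,   9.1])),
[... 404 characters left out ...]
([549.9, -82.8,  23.5]))]
rake_grip [(0.68, array([564.8, 340.9,  76.3]))]
rake_tines [(0.78, array([560.1, 342.7,  79.3])), (0.64, array([495. , -21.8,  38.6])), (0.59, array([503.9,  38.3,  46.2]))]
rest_home [(0.6, array([470. , 334.6,  27.3]))]
tin [(0.78, array([ 493.7, -348.6,   63.7]))]
bottle [(0.72, array([ 772.3, -271. ,   96.1]))]
driver [(0.88, array([ 777.3, -116.8,   18.1]))]
pad4 [(0.76, array([691.8,  12.9,   7.5])), (0.62, array([547.7, -29.8,  36. ])), (0.61, array([688.8, 115.6,  10.4])), (0.6, array([390.8, -66.3,  10.3])), (0.58, array([499.2, -19.7,  40.6])), (0.51, array([598.6, 176.5,  11. ])), (0.5, array([592. ,  34.2,  48.3])), (0.43, array([547.3,  36.2,  43.5]))]
```

View pics/top0.png

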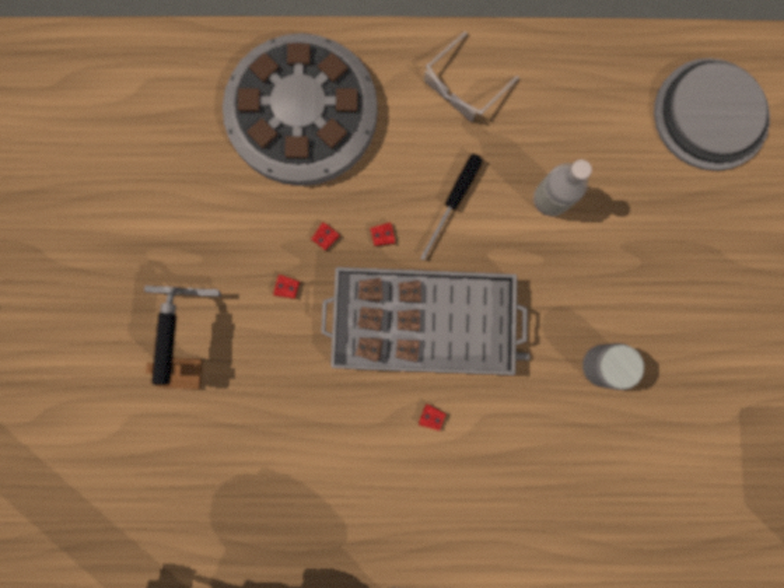

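View pics/scene0.png

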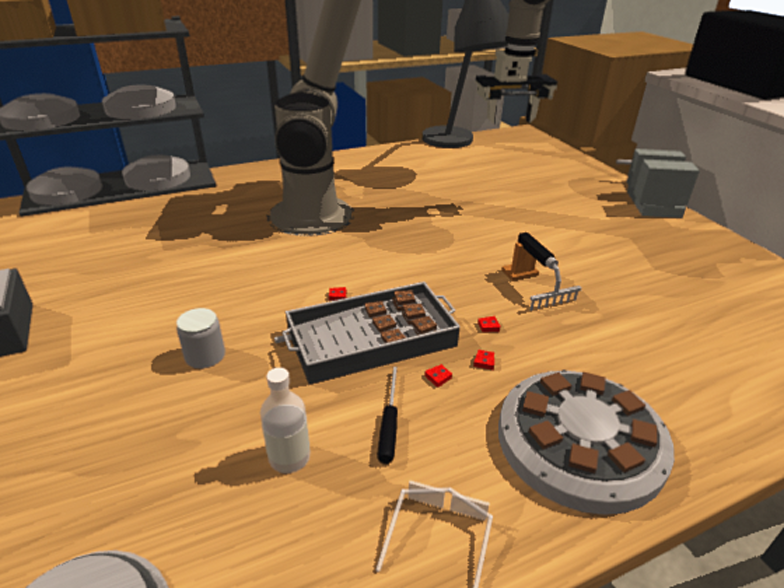

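The top view (1.4x) shows the tray at (424,322), long axis along world y, with the heap at its left (+y) end. The spout and drain end are at (520,355). The rake is at (165,345), head up (+x), on its rest at (178,375). The brown pads in the tray at (370-410,290-350) are the ones meant. The red ones at (325,237), (383,235), (286,288) and (432,417) are look-alikes, and so are the pads on the clutch disc at (298,100). Next I'll enlarge the heap and the rake in one crop.

Run:
```python
from h import *
c=capture('top'); s=capture('scene')
a=cv2.resize(c['img'][185:275,230:380],(800,480),interpolation=cv2.INTER_CUBIC)[:,:480]
b=cv2.resize(s['img'][195:275,195:335],(700,400),interpolation=cv2.INTER_CUBIC)[:300,200:520]
r=cv2.resize(c['img'][195:285,95:170],(250,300),interpolation=cv2.INTER_CUBIC)
out=np.zeros((600,800,3),np.uint8); out[:480,:480]=a; out[:300,480:]=b; out[300:,480:730]=r
save('crop1.png',out)
```

```text
(no output)
```

View pics/crop1.png

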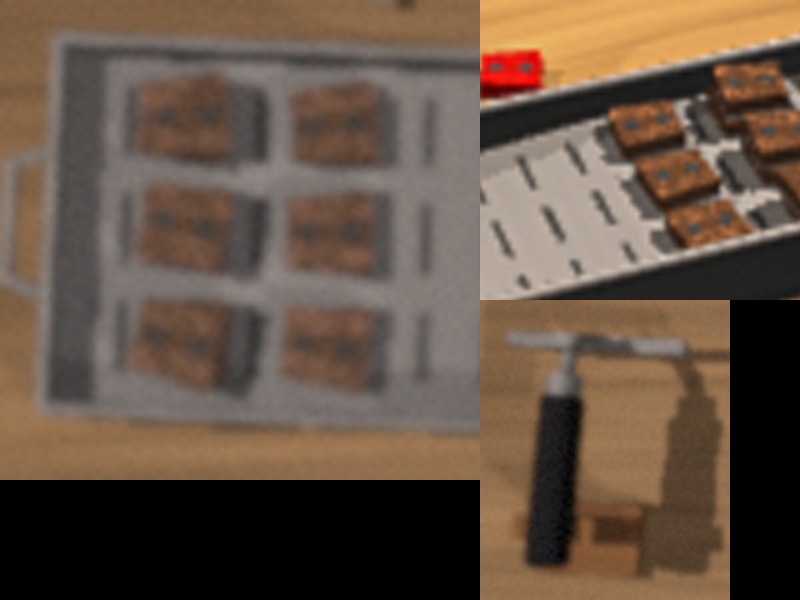

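```bash
cat > est.py <<'E'
from h import *
np.set_printoptions(precision=1,suppress=True)
from scipy.optimize import least_squares
def tray_fit(c,uv):
    L=np.array([[144,79],[144,-79],[-144,-79],[-144,79.]])
    P=p2w(c,uv,46)[:,:2]
    def f(p):
        a=p[2];R=np.array([[np.cos(a),-np.sin(a)],[np.sin(a),np.cos(a)]]); return (L@R.T+p[:2]-P).ravel()
    r=least_squares(f,[545,-76,1.57]); return r.x,r.fun.reshape(-1,2)
def tow(T,p): # tray->world
    a=T[2];R=np.array([[np.cos(a),-np.sin(a)],[np.sin(a),np.cos(a)]]); return np.atleast_2d(p)@R.T+T[:2]
def tot(T,p):
    a=T[2];R=np.array([[np.cos(a),-np.sin(a)],[np.sin(a),np.cos(a)]]); return (np.atleast_2d(p)-T[:2])@R
E
python3 - <<'E'
from est import *
c=capture('top')
g=lambda u,v:(230+u/5.333,185+v/5.333)
# L order: tray(+x,+y)= world(+y,-x)= left-bottom ; (+x,-y)= left-top
T,res=tray_fit(c,[g(40,412),g(57,33),(516/1.4,275/1.4),(514/1.4,374/1.4)])
print('tray',T,np.degrees(T[2]));print(res)
h=p2w(c,[g(185,118),g(187,228),g(182,342)],48);f=p2w(c,[g(337,125),g(335,233),g(328,347)],36)
print('heap',tot(T,h[:,:2]));print('front',tot(T,f[:,:2]))
print('bed end', tot(T,p2w(c,[g(103,228)],24)[:,:2]))
q=lambda u,v:(95+(u-480)/3.333,195+(v-300)/3.333)
H=p2w(c,[q(562,395),q(546,565)],98); print('handle front/back',H); d=H[0]-H[1]; print('len',np.linalg.norm(d),'yaw',np.arctan2(d[1],d[0]),'grip',H[1]+d/np.linalg.norm(d)*69)
B=p2w(c,[q(508,338),q(688,348)],35); d=B[1]-B[0]; print('bar',B,np.linalg.norm(d),'yaw',np.arctan2(d[1],d[0])+np.pi/2)
E
```

```text
tray [538.7 -46.9   1.5] 87.77997019742156
[[ 0.   1.1]
 [-0.   0.5]
 [ 0.3 -0.6]
 [-0.3 -1. ]]
heap [[ 88.2 -45.1]
 [ 85.4   0.8]
 [ 85.5  48. ]]
front [[ 24.3 -46. ]
 [ 23.5  -0.3]
 [ 24.7  47.5]]
bed end [[121.9   0.8]]
handle front/back [[546.8 343.2  98. ]
 [440.5 349.1  98. ]]
len 106.37728965273088 yaw -0.05519108161792356 grip [509.4 345.3  98. ]
bar [[589.9 404.2  35. ]
 [583.2 281.8  35. ]] 122.60472034262844 yaw -0.05463839356437039
```

The numbers are consistent. Tray origin is about (539,-47), yaw 1.53. The heap centres are at tray x≈86 with about 36 mm clear behind them, and the front row is at x≈24. The rake grip is at about (508,346), yaw -0.055. I'll move above the grip, turning by -2.95 so the last joint stays in range later.

```bash
python3 -m handwheel '[[[24,-10,0],[0,0,-0.185]],[[24,-10,0],[0,0,-0.185]],[[24,-10,0],[0,0,-0.185]],[[24,-10,0],[0,0,-0.185]],[[24,-10,0],[0,0,-0.185]],[[24,-10,0],[0,0,-0.185]],[[24,-10,0],[0,0,-0.185]],[[24,-10,0],[0,0,-0.185]],[[24,-10,0],[0,0,-0.185]],[[24,-10,0],[0,0,-0.185]],[[24,-10,0],[0,0,-0.185]],[[24,-10,0],[0,0,-0.185]]]' 0
python3 -m handwheel '[[[24,-10,-5],[0,0,-0.185]],[[24,-10,-5],[0,0,-0.185]],[[24,-10,-5],[0,0,-0.185]],[[23,-13,-5],[0,0,-0.18]],[[0,0,0],[0,0,0]],[[0,0,0],[0,0,0]]]'
python3 - <<'E'
from est import *
np.set_printoptions(precision=3,suppress=True)
o=get_obs();print(o['tool_pos'],o['tcp_rot'],o['joint_positions'],o['contact_force'])
c=capture('wrist'); save('wrist1.png',c['img'],1.2); print(np.array(c['cam_to_world']))
for t in ['rake_grip','rake','rake_tines','rest_home']: print(t,[(round(d['score'],2),w(c,d['xyz'])) for d in spot_in(t,'wrist')])
E
```

```text
time: 2.75
tool_pos: [414.5, 389.4, 248.7]
tcp_rot: [3.142, 0.0, 0.674]
contact_force: [-0.2, -0.4, 0.8]
grip_width: 91.7
time: 3.5
tool_pos: [508.2, 347.0, 228.7]
tcp_rot: [-3.142, 0.001, -0.053]
contact_force: [0.2, 1.0, -0.8]
grip_width: 91.6
[508.209 347.033 228.749] [-3.142  0.001 -0.053] [0.475 0.524 1.289 0.    1.329 2.098] [ 0.167  0.982 -0.845]
[[ -0.053   0.95    0.308 591.988]
 [ -0.999  -0.05   -0.017 343.254]
 [ -0.001  -0.309   0.951 364.278]
 [  0.      0.      0.      1.   ]]
rake_grip [(0.8, array([534.093, 350.139,  96.78 ]))]
rake [(0.62, array([533.291, 349.277, 100.284]))]
rake_tines [(0.76, array([536.771, 352.404,  93.641])), (0.27, array([519.839,  96.309,  14.111]))]
rest_home [(0.82, array([468.185, 338.033,  46.212]))]
```

View pics/wrist1.png

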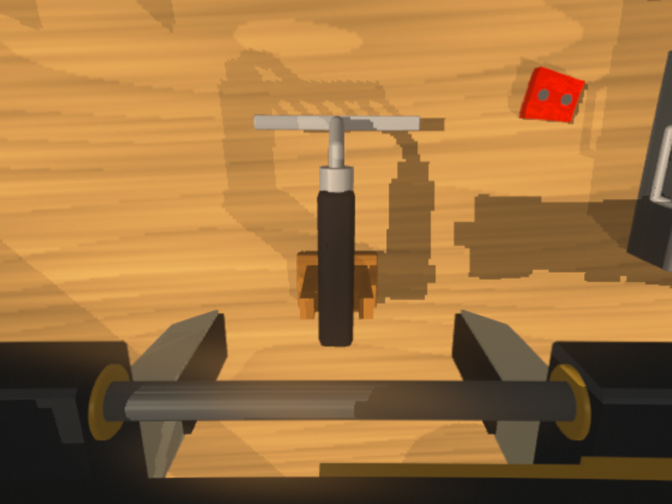

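The wrist view shows the handle vertical at column 336 (rows 191-345), the saddle at rows 255-318 and the head bar at row 122. The handle is parallel to the tool axis, so the yaw is right.

Run:
```python
from est import *
c=capture('wrist'); g=lambda u,v:(u/1.2,v/1.2)
print('handle fb @98',p2w(c,[g(336,191),g(336,330)],98)); print('back low@72',p2w(c,[g(336,345)],72))
print('bar ends @37',p2w(c,[g(254,122),g(444,124)],35))
print('saddle front @84',p2w(c,[g(302,254),g(374,254)],84))
```

```text
handle fb @98 [[548.5 347.9  98. ]
 [453.8 353.1  98. ]]
back low@72 [[427.7 354.8  72. ]]
bar ends @37 [[591.  405.3  35. ]
 [582.3 268.4  35. ]]
saddle front @84 [[504.8 373.5  84. ]
 [502.2 324.8  84. ]]
```

```bash
python3 -m handwheel '[[[0,0,-30],[0,0,0]],[[0,0,-30],[0,0,0]],[[0,0,-30],[0,0,0]],[[0,0,-30],[0,0,0]],[[0,0.5,-20],[0,0,0]],[[0,0,0],[0,0,0]]]'
python3 -m handwheel '[[[0,0,0],[0,0,0]],[[0,0,0],[0,0,0]],[[0,0,0],[0,0,0]],[[0,0,0],[0,0,0]],[[0,0,0],[0,0,0]],[[0,0,0],[0,0,0]],[[0,0,0],[0,0,0]],[[0,0,0],[0,0,0]]]' 1
```

```text
time: 4.55
tool_pos: [507.6, 347.0, 87.3]
tcp_rot: [3.14, 0.003, -0.055]
contact_force: [0.9, 0.0, -0.1]
grip_width: 91.8
time: 5.55
tool_pos: [508.7, 347.3, 88.7]
tcp_rot: [3.142, 0.0, -0.055]
contact_force: [0.3, 0.6, 0.2]
grip_width: 24.3
```

```bash
python3 -m handwheel '[[[0,0,15],[0,0,0]],[[0,0,30],[0,0,0]],[[0,0,30],[0,0,0]],[[0,0,30],[0,0,0]],[[0,0,15],[0,0,0]],[[0,0,0],[0,0,0]]]'
python3 -m handwheel '[[[2.5,-35,0],[0,0,0.132]],[[2.5,-35,0],[0,0,0.132]],[[2.5,-35,0],[0,0,0.132]],[[2.5,-35,0],[0,0,0.132]],[[2.5,-35,0],[0,0,0.132]],[[2.5,-35,0],[0,0,0.132]],[[2.5,-35,0],[0,0,0.132]],[[2.5,-35,0],[0,0,0.132]],[[2.5,-35,0],[0,0,0.132]],[[2.5,-35,0],[0,0,0.132]],[[2.5,-35,0],[0,0,0.132]],[[2,-34,0],[0,0,0.132]]]'
python3 -m handwheel '[[[0,0,0],[0,0,0]],[[0,0,0],[0,0,0]],[[0,0,0],[0,0,0]]]'
python3 - <<'E'
from est import *
c=capture('wrist'); t=capture('top')
out=np.zeros((600,800,3),np.uint8); out[:,:]=cv2.resize(c['img'],(800,600))
out[400:,:333]=cv2.resize(t['img'][175:280,210:385],(333,200)); save('w2.png',out)
E
```

```text
time: 6.3
tool_pos: [509.0, 347.4, 209.8]
tcp_rot: [-3.141, -0.002, -0.055]
contact_force: [-0.5, -0.5, -2.3]
grip_width: 24.0
time: 7.8
tool_pos: [537.5, -72.8, 207.2]
tcp_rot: [-3.139, -0.0, 1.533]
contact_force: [0.5, -0.4, -1.5]
grip_width: 23.9
time: 8.18
tool_pos: [538.0, -70.8, 208.3]
tcp_rot: [-3.141, -0.0, 1.529]
contact_force: [-0.5, 0.4, -2.1]
grip_width: 23.8
```

View pics/w2.png

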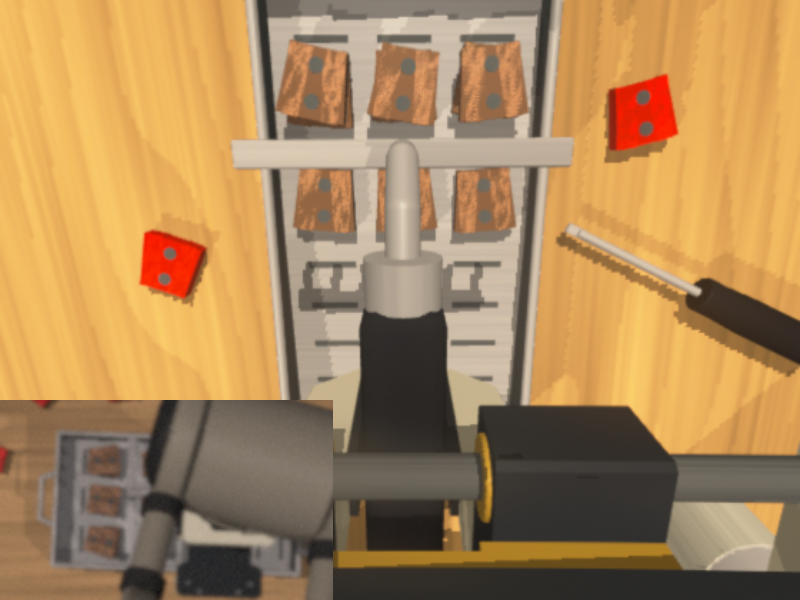

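The bar spans columns 232-572, with the handle at column 402. The tray is centred at about column 405, so the rake is centred. The heap is at rows 40-127 and the front row's front edge is at row 232. I'll check the gap along the tray.

Run:
```python
from est import *
c=capture('wrist'); T=np.array([538.7,-46.9,1.532]); s=800/560
g=lambda L:[(u/s,v/s) for u,v in L]
f=lambda L,z: tot(T,p2w(c,g(L),z)[:,:2])
print('heap top front edges',f([(315,122),(402,123),(492,118)],48)); print('rear',f([(320,45),(408,46),(490,43)],48))
print('front row front edge',f([(325,232),(485,232)],36))
print('rim inner at row150',f([(265,150),(545,150)],46))
print('bar',f([(232,153),(572,153)],152),f([(232,153),(572,153)],157))
```

```text
heap top front edges [[ 69.1  47.2]
 [ 68.5   0.4]
 [ 70.9 -47.8]]
rear [[106.   42.4]
 [105.5  -2.8]
 [106.7 -44.8]]
front row front edge [[  7.8  46.7]
 [  7.6 -48.9]]
rim inner at row150 [[ 54.7  75.7]
 [ 54.3 -78.1]]
bar [[ 55.8  60.5]
 [ 55.5 -60. ]] [[ 55.9  58.9]
 [ 55.7 -58.5]]
```

```bash
python3 -m handwheel '[[[0,0,-22],[0,0,0]],[[0,0,-22],[0,0,0]],[[0,0,-22],[0,0,0]],[[0,0,-16],[0,0,0]],[[0,0,-8],[0,0,0]],[[0,0,0],[0,0,0]],[[0,0,0],[0,0,0]]]'
for i in 1 2; do python3 -m handwheel '[[[0,0,-0.5],[0,0,0]],[[0,0,0],[0,0,0]]]'; done
```

```text
time: 9.2
tool_pos: [538.7, -71.8, 119.5]
tcp_rot: [3.14, 0.0, 1.529]
contact_force: [-0.2, 0.4, -1.8]
grip_width: 23.6
time: 9.45
tool_pos: [538.3, -71.8, 118.6]
tcp_rot: [3.141, 0.0, 1.529]
contact_force: [-0.0, 0.9, -2.3]
grip_width: 23.9
time: 9.7
tool_pos: [538.2, -71.8, 117.7]
tcp_rot: [3.142, -0.0, 1.529]
contact_force: [0.3, -0.0, -2.2]
grip_width: 23.7
```

```bash
python3 -m handwheel '[[[0,0,-1.5],[0,0,0]],[[0,0,0],[0,0,0]]]'
for i in 1 2 3 4; do python3 -m handwheel '[[[0,0,-0.6],[0,0,0]],[[0,0,0],[0,0,0]]]' | tail -n 5|grep -E 'pos|force'; done
```

```text
time: 9.95
tool_pos: [538.1, -71.7, 116.0]
tcp_rot: [-3.141, -0.0, 1.529]
contact_force: [0.3, -0.3, -2.8]
grip_width: 24.0
tool_pos: [538.2, -71.7, 115.6]
contact_force: [-0.0, -0.0, -1.8]
tool_pos: [538.2, -71.7, 115.0]
contact_force: [0.3, -0.3, -2.0]
tool_pos: [538.2, -71.7, 114.4]
contact_force: [0.3, -0.5, -2.0]
tool_pos: [538.2, -71.7, 113.8]
contact_force: [-0.6, 0.1, -3.0]
```

```bash
for i in 1 2 3; do python3 -m handwheel '[[[0,0,-0.5],[0,0,0]],[[0,0,0],[0,0,0]]]' | grep -E 'pos|force'; done
```

```text
tool_pos: [538.2, -71.7, 113.3]
contact_force: [-1.0, 0.5, -2.0]
tool_pos: [538.3, -71.8, 112.9]
contact_force: [0.1, 0.1, -1.3]
tool_pos: [538.3, -71.9, 112.6]
contact_force: [-1.1, -1.7, 0.5]
```

```bash
for i in 1 2; do python3 -m handwheel '[[[0,0,0],[0,0,0]],[[0,0,0],[0,0,0]]]' | grep -E 'pos|force'; done; python3 -c "
from plant import get_obs;o=get_obs();print(o['moment'],o['tcp_rot'])"
```

```text
tool_pos: [538.3, -71.9, 112.6]
contact_force: [-0.5, -2.2, 3.3]
tool_pos: [538.3, -71.9, 112.5]
contact_force: [-1.5, -2.3, 2.6]
[-0.39157824  0.26588082  0.02864579] [3.14106445e+00 3.02161011e-04 1.52880654e+00]
```

```bash
python3 -m handwheel '[[[0,0,0.4],[0,0,0]],[[-0.2,-4,0],[0,0,0]],[[-0.2,-5,0],[0,0,0]],[[-0.2,-5,0],[0,0,0]],[[-0.2,-5,0],[0,0,0]]]' | grep -E 'pos|force'
python3 -m handwheel '[[[-0.2,-5,0],[0,0,0]],[[-0.2,-5,0],[0,0,0]],[[-0.2,-5,0],[0,0,0]]]' | grep -E 'pos|force'
```

```text
tool_pos: [537.2, -91.0, 112.5]
contact_force: [0.3, 2.0, -0.3]
tool_pos: [536.7, -106.1, 112.7]
contact_force: [-0.0, 1.1, -1.3]
```

```bash
python3 -m handwheel '[[[-0.2,-5,-0.3],[0,0,0]],[[-0.2,-5,0],[0,0,0]],[[-0.2,-5,0],[0,0,0]]]' | grep -E 'pos|force'
python3 -m handwheel '[[[-0.2,-5,0],[0,0,0]],[[-0.2,-3,0],[0,0,0]]]' | grep -E 'pos|force'
python3 -m handwheel '[[[0,0,0],[0,0,0]],[[0,0,0],[0,0,0]]]' | grep -E 'pos|force'
```

```text
tool_pos: [536.2, -121.0, 112.5]
contact_force: [-0.3, 1.8, -0.1]
tool_pos: [535.8, -129.2, 112.4]
contact_force: [0.5, 1.8, -1.3]
tool_pos: [535.8, -129.1, 112.5]
contact_force: [-0.3, -1.2, -1.9]
```

```bash
python3 -m handwheel '[[[-0.2,-5,-0.4],[0,0,0]],[[-0.2,-5,-0.4],[0,0,0]],[[0,0,0],[0,0,0]]]' | grep -E 'pos|force'
for i in 1 2 ; do python3 -m handwheel '[[[0,0,-0.4],[0,0,0]],[[0,0,0],[0,0,0]]]' | grep -E 'pos|force'; done
```

```text
tool_pos: [535.4, -139.3, 111.6]
contact_force: [0.6, -0.6, -0.8]
tool_pos: [535.5, -139.1, 111.5]
contact_force: [-1.0, -1.7, 2.2]
tool_pos: [535.6, -139.1, 111.3]
contact_force: [-2.6, -3.9, 4.7]
```

```bash
python3 -m handwheel '[[[-0.2,-5,-0.1],[0,0,0]],[[-0.2,-5,-0.3],[0,0,0]],[[-0.2,-5,-0.4],[0,0,0]]]' | grep -E 'pos|force'
python3 -m handwheel '[[[0,0,0],[0,0,0]],[[0,0,0],[0,0,0]]]' | grep -E 'pos|force'
```

```text
tool_pos: [534.7, -153.7, 109.7]
contact_force: [-0.3, 2.5, -0.2]
tool_pos: [534.7, -154.1, 110.0]
contact_force: [0.4, -0.4, 0.5]
```

```bash
python3 -m handwheel '[[[-0.2,-5,-0.4],[0,0,0]],[[-0.2,-5,-0.5],[0,0,0]],[[-0.2,-5,-0.5],[0,0,0]]]' | grep -E 'pos|force'
python3 -m handwheel '[[[-0.2,-5,-0.5],[0,0,0]],[[-0.2,-5,-0.5],[0,0,0]],[[0,0,0],[0,0,0]]]' | grep -E 'pos|force'
```

```text
tool_pos: [534.1, -169.0, 108.5]
contact_force: [0.5, 1.5, -1.6]
tool_pos: [533.8, -179.5, 107.7]
contact_force: [-0.5, -0.1, 0.2]
```

```bash
python3 -m handwheel '[[[-0.2,-5,-0.5],[0,0,0]],[[-0.2,-5,-0.5],[0,0,0]],[[-0.2,-5,-0.5],[0,0,0]],[[0,0,0],[0,0,0]]]' | grep -E 'pos|force'
python3 -m handwheel '[[[-0.2,-5,-0.5],[0,0,0]],[[-0.2,-5,-0.5],[0,0,0]],[[-0.2,-5,-0.5],[0,0,0]],[[0,0,0],[0,0,0]]]' | grep -E 'pos|force'
python3 -m handwheel '[[[0,0,0],[0,0,0]],[[0,0,0],[0,0,0]]]' | grep -E 'pos|force'
```

```text
tool_pos: [533.2, -194.5, 106.2]
contact_force: [-1.4, -0.3, 1.2]
tool_pos: [532.6, -209.5, 104.7]
contact_force: [0.2, -0.5, 1.0]
tool_pos: [532.7, -209.2, 104.9]
contact_force: [-2.3, -2.1, 2.3]
```

```bash
python3 -m handwheel '[[[-0.2,-5,-0.6],[0,0,0]],[[0,0,0],[0,0,0]],[[0,0,0],[0,0,0]],[[0,2,5],[0,0,0]],[[0,0,30],[0,0,0]],[[0,0,30],[0,0,0]]]' | grep -E 'pos|force'
python3 -m handwheel '[[[1,26,0],[0,0,0]],[[1,26,0],[0,0,0]],[[1,26,0],[0,0,0]],[[1,26,0],[0,0,0]],[[1,26,0],[0,0,0]],[[1,26,0],[0,0,0]],[[1,26,0],[0,0,0]],[[1,22,0],[0,0,0]],[[0,0,0],[0,0,0]],[[0,0,0],[0,0,0]]]'
python3 - <<'E'
from est import *
T=np.array([538.7,-46.9,1.532]);o=get_obs();print('grip tray',tot(T,o['tool_pos'][:2]),'tines x +80.8')
c=capture('wrist'); t=capture('top')
out=cv2.resize(c['img'],(800,600)); out[400:,:333]=cv2.resize(t['img'][175:280,210:385],(333,200)); save('w3.png',out)
E
```

```text
tool_pos: [532.1, -211.6, 169.5]
contact_force: [-0.1, -0.3, -1.9]
time: 19.58
tool_pos: [540.4, -8.2, 169.0]
tcp_rot: [-3.142, 0.001, 1.529]
contact_force: [-0.9, 0.6, -1.9]
grip_width: 23.9
grip tray [[38.7 -0.2]] tines x +80.8
```

View pics/w3.png

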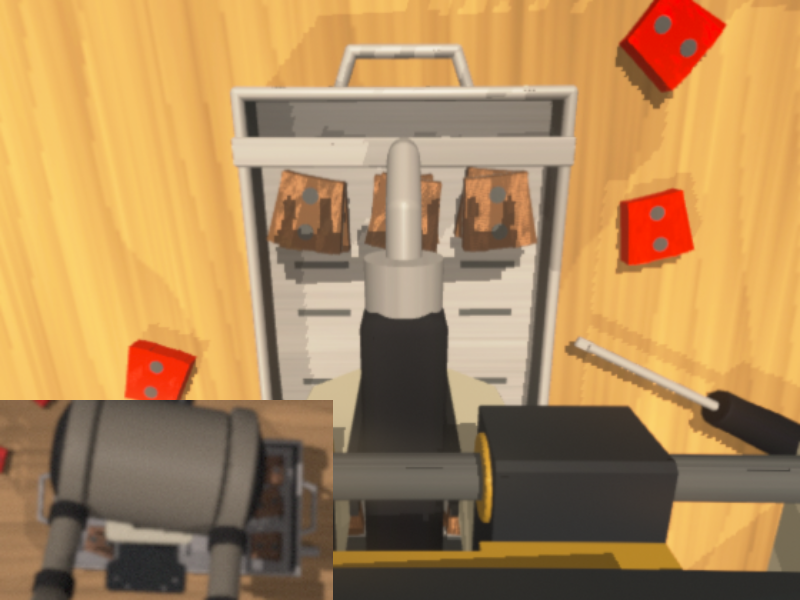

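The three front pads now lie at the drain end (inset, (265-295,440-550)). The tines hang behind the heap, between the pads (row 170 on) and the end wall. I'll first draw the whole stack about 24 mm forward, so the top layer later drops clear into the middle third.

```bash
python3 -m handwheel '[[[0,0,-20],[0,0,0]],[[0,0,-20],[0,0,0]],[[0,0,-10],[0,0,0]],[[0,0,-4.5],[0,0,0]],[[0,0,0],[0,0,0]],[[0,0,0],[0,0,0]]]' | grep -E 'pos|force'
python3 -m handwheel '[[[0,0,-0.4],[0,0,0]],[[0,0,0],[0,0,0]]]' | grep -E 'pos|force'
```

```text
tool_pos: [540.8, -7.8, 115.2]
contact_force: [-0.7, -0.2, -1.1]
tool_pos: [540.5, -7.7, 114.4]
contact_force: [0.3, 0.1, -2.1]
```

```bash
python3 -m handwheel '[[[-0.2,-4,0],[0,0,0]],[[-0.2,-5,0],[0,0,0]],[[-0.2,-5,0],[0,0,0]],[[-0.2,-5,0],[0,0,0]]]' | grep -E 'pos|force'
python3 -m handwheel '[[[-0.2,-5,0],[0,0,0]],[[-0.2,-5,0],[0,0,0]],[[-0.2,-4,0],[0,0,0]],[[-0.2,-3,0],[0,0,0]],[[0,0,0],[0,0,0]]]' | grep -E 'pos|force'
```

```text
tool_pos: [539.5, -27.0, 114.1]
contact_force: [0.2, 1.9, -2.9]
tool_pos: [538.8, -44.2, 114.2]
contact_force: [-0.1, -0.8, -2.0]
```

```bash
python3 -m handwheel '[[[0.1,4,0],[0,0,0]],[[0,0,16],[0,0,0]],[[0,0,0],[0,0,0]],[[0,0,0],[0,0,0]]]' | grep -E 'pos|force'
python3 -m handwheel '[[[-0.2,-5,0],[0,0,0]],[[-0.2,-5,0],[0,0,0]],[[-0.2,-5,0],[0,0,0]],[[-0.2,-5,0],[0,0,0]]]' | grep -E 'pos|force'
python3 -m handwheel '[[[-0.2,-5,0],[0,0,0]],[[-0.2,-5,0],[0,0,0]],[[-0.2,-5,0],[0,0,0]],[[-0.2,-4,0],[0,0,0]],[[0,0,0],[0,0,0]]]' | grep -E 'pos|force'
python3 - <<'E'
from est import *
T=np.array([538.7,-46.9,1.532]);o=get_obs();print('grip tray',tot(T,o['tool_pos'][:2]))
c=capture('wrist'); s=capture('scene')
out=cv2.resize(c['img'],(800,600)); out[400:,:400]=cv2.resize(s['img'][195:275,185:345],(400,200)); save('w4.png',out)
E
```

```text
tool_pos: [539.0, -39.8, 130.5]
contact_force: [-0.3, 0.2, -2.6]
tool_pos: [538.0, -60.1, 130.0]
contact_force: [1.2, 0.8, -1.8]
tool_pos: [537.3, -79.2, 130.1]
contact_force: [0.5, 0.5, -2.6]
grip tray [[-32.3   0.2]]
```

View pics/w4.png

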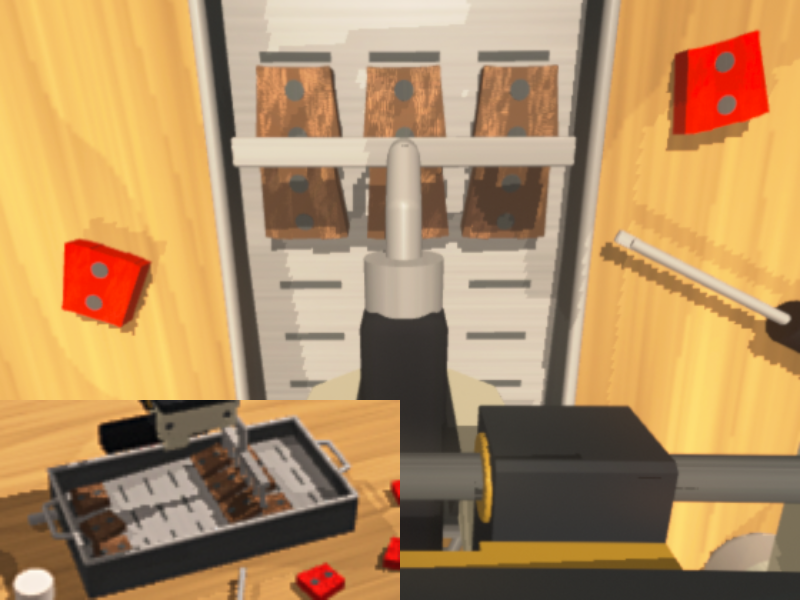

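Run:
```python
from est import *
c=capture('wrist'); T=np.array([538.7,-46.9,1.532]); s=800/560
f=lambda L,z: tot(T,p2w(c,[(u/s,v/s) for u,v in L],z)[:,:2])
print('bottom rear',f([(295,67),(404,67),(520,67)],36)); print('top front @36',f([(306,235),(500,235)],36),'@30',f([(306,235)],30))
```

```text
bottom rear [[ 80.   43.7]
 [ 79.9  -0.2]
 [ 79.7 -47. ]]
top front @36 [[ 12.   43.7]
 [ 11.7 -42.9]] @30 [[10.9 44.8]]
```

The top-layer fronts are at x≈12 and the bottom row spans 44-80, so the tops' rears still catch the bottom row's front edge. I'll draw 7 mm further.

```bash
python3 -m handwheel '[[[-0.2,-4,0],[0,0,0]],[[-0.2,-4,0],[0,0,0]],[[0,0,0],[0,0,0]],[[0,0,0],[0,0,0]]]' | grep -E 'pos|force'
python3 -m handwheel '[[[0,0,30],[0,0,0]],[[0,0,50],[0,0,0]],[[0,0,50],[0,0,0]],[[0,-40,0],[0,0,0]],[[0,-40,0],[0,0,0]],[[0,-20,0],[0,0,0]],[[0,0,0],[0,0,0]],[[0,0,0],[0,0,0]]]' | grep -E 'pos|force'
python3 - <<'E'
from est import *
c=capture('wrist'); s=capture('scene')
out=cv2.resize(c['img'],(800,600)); out[400:,:400]=cv2.resize(s['img'][195:275,185:345],(400,200)); save('w5.png',out)
T=np.array([538.7,-46.9,1.532])
for d in spot_in('pad4','wrist'): p=w(c,d['xyz']); print(round(d['score'],2),p,tot(T,p[:2]))
E
```

```text
tool_pos: [536.9, -86.8, 130.1]
contact_force: [-0.7, 0.2, -2.3]
tool_pos: [536.9, -185.8, 259.9]
contact_force: [0.1, -0.1, -2.5]
0.98 [384.6 -57.5  11.9] [[-16.6 153.6]]
0.91 [539.8 -32.4  38.2] [[14.5 -0.5]]
0.86 [494.1 -27.3  35.5] [[17.9 45.3]]
0.72 [ 548.  -153.6   25.2] [[-106.3  -13.4]]
0.71 [583.5 -34.6  37.3] [[ 14.  -44.3]]
0.6 [ 579.7 -154.    27.4] [[-105.4  -45.1]]
```

View pics/w5.png

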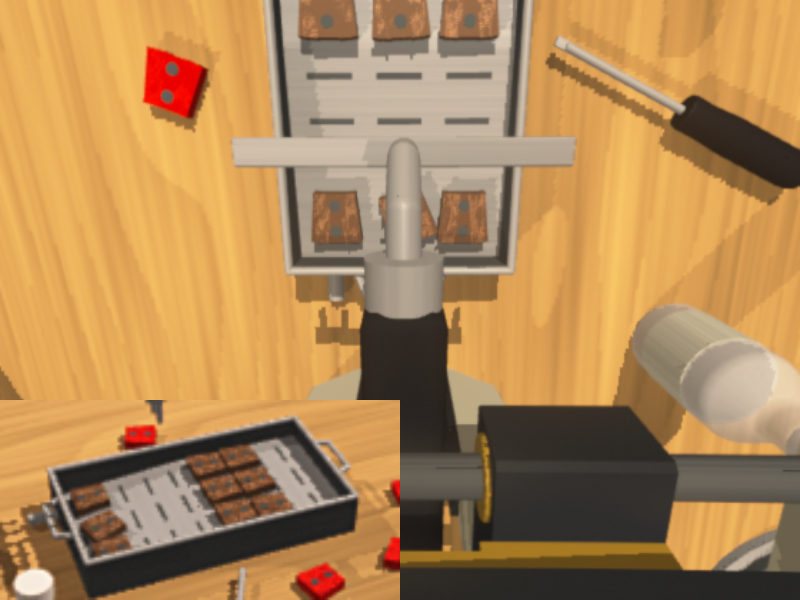

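Run:
```python
from est import *
s=capture('scene'); save('s6.png',s['img'][200:272,200:330],6)
T=np.array([538.7,-46.9,1.532])
# projected expected flat tops outlines
for n,x in (('bottom',62),('mid',19.5)):
  for y in (-45,0,45):
    P=[np.r_[tow(T,(x+a,y+b))[0],36] for a,b in ((-18,19),(-18,-19),(18,-15),(18,15))]
    print(n,y,((w2p(s,P)-[200,200])*6).astype(int).tolist())
```

```text
bottom -45 [[505, 193], [539, 246], [613, 221], [585, 180]]
bottom 0 [[467, 135], [499, 184], [571, 161], [545, 123]]
bottom 45 [[432, 80], [462, 126], [532, 105], [507, 69]]
mid -45 [[414, 215], [446, 269], [522, 243], [495, 202]]
mid 0 [[378, 155], [408, 205], [482, 182], [457, 143]]
mid 45 [[345, 99], [373, 146], [445, 124], [422, 88]]
```

View pics/s6.png

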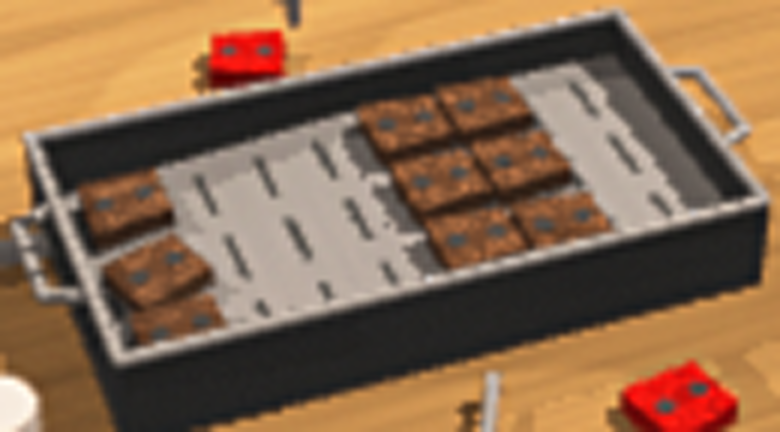

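The scene crop shows three rows of three. The bottom row matches its projection, but the middle row reads a few pixels off. I'll check it from nearer above before parting with the rake.

```bash
python3 -m handwheel '[[[1,30,0],[0,0,0]],[[1,30,0],[0,0,0]],[[0,0,0],[0,0,0]],[[0,0,0],[0,0,0]]]' | grep -E 'pos|force'
python3 - <<'E'
from est import *
c=capture('wrist'); np.save('/tmp/c.npy',c,allow_pickle=True); im=c['img'][0:120,170:390]; print(im.shape)
T=np.array([538.7,-46.9,1.532])
for x in (44,80,37.5,1.5): print(x,[ (w2p(c,[np.r_[tow(T,(x,y))[0],36]])[0]-[170,0])*3.6 for y in (45,0,-45)])
save('w7.png',im,3.6)
E
```

```text
tool_pos: [539.0, -126.8, 260.3]
contact_force: [-0.4, -1.2, -2.1]
(120, 220, 3)
44 [array([211.5, 183.9]), array([390.3, 183.9]), array([569.1, 183.2])]
80 [array([203.6,  19.7]), array([389.4,  19.8]), array([575.2,  19. ])]
37.5 [array([212.8, 212.2]), array([390.5, 212.1]), array([568.1, 211.5])]
1.5 [array([219.8, 362.2]), array([391.3, 362. ]), array([562.7, 361.4])]
```

View pics/w7.png

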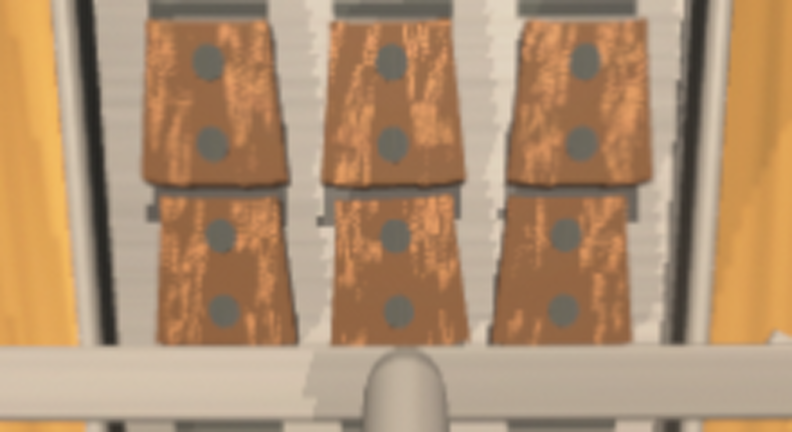

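The gaps in front of the bottom row are visible (row 190). The middle row starts at row 197 (x≈41), and its hole spacing matches a flat pad, so all nine lie flat. Now the rake goes back.

```bash
python3 -m handwheel '[[[-2.5,39.5,0],[0,0,-0.132]],[[-2.5,39.5,0],[0,0,-0.132]],[[-2.5,39.5,0],[0,0,-0.132]],[[-2.5,39.5,0],[0,0,-0.132]],[[-2.5,39.5,0],[0,0,-0.132]],[[-2.5,39.5,0],[0,0,-0.132]],[[-2.5,39.5,0],[0,0,-0.132]],[[-2.5,39.5,0],[0,0,-0.132]],[[-2.5,39.5,0],[0,0,-0.132]],[[-2.5,39.5,0],[0,0,-0.132]],[[-2.5,39.5,0],[0,0,-0.132]],[[-2.5,39.5,0],[0,0,-0.132]]]'|tail -1
python3 -m handwheel '[[[0,0,-30],[0,0,0]],[[0,0,-30],[0,0,0]],[[0,0,-30],[0,0,0]],[[0,0,-20],[0,0,0]],[[0,0,-20],[0,0,0]],[[0,0,0],[0,0,0]],[[0,0,0],[0,0,0]],[[0,0,0],[0,0,0]]]'
```

```text
grip_width: 23.4
time: 28.32
tool_pos: [509.6, 347.4, 131.3]
tcp_rot: [-3.141, -0.002, -0.055]
contact_force: [-0.4, 0.9, -2.5]
grip_width: 24.0
```

```bash
python3 -m handwheel '[[[-0.8,0,-15],[0,0,0]],[[0,0,-15],[0,0,0]],[[0,0,-9],[0,0,0]],[[0,0,-2.5],[0,0,0]],[[0,0,0],[0,0,0]],[[0,0,0],[0,0,0]]]'| grep -E 'pos|force'
python3 -m handwheel '[[[0,0,-0.6],[0,0,0]],[[0,0,0],[0,0,0]],[[0,0,0],[0,0,0]]]'| grep -E 'pos|force'
python3 -m handwheel '[[[0,0,-0.5],[0,0,0]],[[0,0,0],[0,0,0]],[[0,0,0],[0,0,0]]]'| grep -E 'pos|force'
```

```text
tool_pos: [507.9, 347.3, 88.6]
contact_force: [-1.4, -0.2, 1.5]
tool_pos: [508.0, 347.3, 88.6]
contact_force: [-3.2, -1.1, 5.4]
tool_pos: [508.0, 347.3, 88.6]
contact_force: [-3.2, -2.2, 8.9]
```

Seated. I'll relieve the pressure, open and retract.

```bash
python3 -m handwheel '[[[0,0,1],[0,0,0]],[[0,0,0],[0,0,0]],[[0,0,0],[0,0,0]],[[0,0,0],[0,0,0]]]'| grep -E 'pos|force'
python3 -m handwheel '[[[0,0,0],[0,0,0]],[[0,0,0],[0,0,0]],[[0,0,0],[0,0,0]],[[0,0,0],[0,0,0]],[[0,0,0],[0,0,0]],[[0,0,0],[0,0,0]],[[0,0,0],[0,0,0]],[[0,0,0],[0,0,0]]]' 0| grep -E 'pos|force|width'
python3 -m handwheel '[[[0,0,10],[0,0,0]],[[0,0,30],[0,0,0]],[[0,0,40],[0,0,0]],[[0,0,50],[0,0,0]],[[-20,20,30],[0,0,0]],[[0,0,0],[0,0,0]],[[0,0,0],[0,0,0]],[[0,0,0],[0,0,0]]]'
python3 - <<'E'
from est import *
t=capture('top');c=capture('wrist')
out=np.zeros((600,800,3),np.uint8); out[:400]=cv2.resize(t['img'][165:315,80:380],(800,400),interpolation=cv2.INTER_CUBIC)
out[400:,:267]=cv2.resize(c['img'],(267,200)); save('fin.png',out)
E
```

```text
tool_pos: [508.3, 347.4, 88.7]
contact_force: [-1.3, -0.3, 3.1]
tool_pos: [508.1, 347.3, 88.5]
contact_force: [-0.2, 0.8, 0.2]
grip_width: 91.2
time: 32.33
tool_pos: [488.0, 366.5, 247.0]
tcp_rot: [3.14, 0.002, -0.056]
contact_force: [0.5, 0.2, -0.6]
grip_width: 91.5
```

View pics/fin.png

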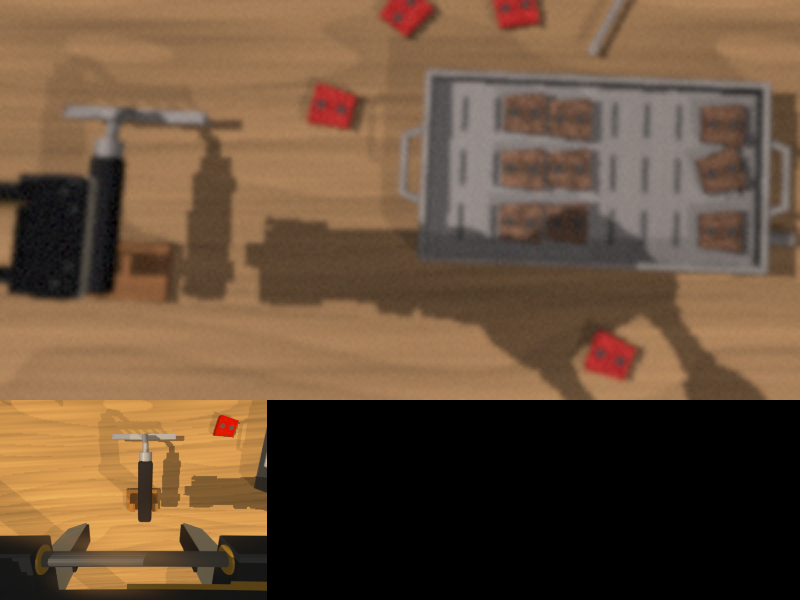

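```bash
python3 -c "
from plant import bot;print(bot.close_job())"
```

```text
the job is handed in; nothing more can be done
None
```

I raked the nine pads out into a single layer, three in each third of the tray, put the rake back on its rest and handed the job in at about 32 s of 72. The interface gave no verdict.

- **Front row:** I drew it to the drain end with the tines on the bed. The flap fell about 0.1 rad. The highest net force I read between the tines and the bed was about 7 N, against the 12 N limit, but forces were only read at the end of each move. At the fold and once near x≈-40 mm the reading fell to about 0.5 N, so contact may have lifted briefly there.
- **Heap:** I drew the whole stack 24 mm forward, then drew the top layer off it. The rows now lie at about x = +62, +23 and -105 mm, so the spacing is not quite even.
- **Last checks:**
  - A close picture shows the two upper rows flat, with a gap of about 3 mm between them.
  - The middle drain pad lies turned close to its neighbour. It looks flat, with centres about 38 mm apart, but I did not check its tilt separately.
  - The rake is on its rest within about 1 mm of where I took it, and the gripper is clear.
- **Disagreements:** the network's tray centre was about 25 mm off my rim fit, and I used the rim fit. The middle row's projection in the scene camera was a few pixels off, which the close picture settled.

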